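# Crib damp clamping slats crosswise to dry

## Robot

A 6-joint arm with a two-finger parallel gripper is mounted at the origin on a cart in front of the work surface, level with it; the furniture and walls round the work are solid. World frame = base frame: x ahead of the robot, y to its left, z up, the work surface at z = 0. Lengths are in m, angles in rad, forces in N, time in s.
With the tool pointing down it reaches from about 0.275 to 0.85 m from the base axis. Payload 5.2 kg.
Tool frame: the origin (TCP) lies between the finger pads; the fingertips stand 14 mm ahead of it and the grasp point (between the pads) lies 5 mm behind it (env.tip_extent is the distance from the TCP to the fingertips, in m); z points along the fingers, y is the line along which they close (so a half turn about z gives the same grasp; the last joint's range is limited). The gripper opens to 85 mm and grips with 20 to 120 N. Pads are 22 mm wide; open, the fingers measure 114 mm over their backs; the gripper's body (76 mm by 85 mm) begins 54 mm behind the grasp point. The pads swing forward as they close: fully open they stand 13 mm farther back than shut.
Start: joints at [-1.536, 0.259, 1.535, -0, 1.348, -0.203], TCP at [0.13, -0.535, 0.245] pointing down, gripper open.
Joint ranges: [-3.14, 3.14], [-0.91, 2.08], [0.19, 2.58], [-1.22, 4.36], [0.22, 2.71], [-3.12, 3.12]. Speed limits (rad/s): [2.57, 2.57, 3.14, 3.14, 3.14, 3.14].

## Interface

Orientations are given as a unit quaternion [x, y, z, w].
In Python, from workcell import env, get_image, spotter gives the robot as it stands. The module is installed in compiled form; this text tells all that it offers.
- The arm moves only by the tool play_rows, never from a script. Its argument "deltas" is text: rows parted by semicolons, each of 5 numbers parted by spaces: the closure, from -1 (fully open) to 1 (shut), then the shift along the tool's x, y, z in units of 200 mm (1.0 is 200 mm), then the turn about the tool's z in units of pi/2 rad (1.0 is pi/2 rad). In form: claw tx ty tz roll; .... A call has 1 to 5 rows; each row is the pose to reach, as a shift and turn from the pose commanded when the call began, along the tool's axes at that moment; what a row does not reach only later rows make up. A row lasts 1/12 s, in which the tool goes at most 41.7 mm and 7.16 degrees, less where a joint would pass 70% of its speed; a pose out of reach is approached as far as the arm can. A call with a number of a shift or a turn outside -1 to 1 is refused whole. A call with a gripper value outside its range is refused whole. The fingers move at their own pace and stop on an object; "squeeze" is the grip in N (left out, the last holds). Time passes only in rows, so rows that repeat a pose let the fingers close. It gives the time, the measured TCP pose, the force, the opening and the grip force at its end, in the units of the state.
- env.state(): the state, without advancing time (a new reading comes with each control period).
- get_image(name): name is "scene" or "top" or "wrist"; returns a dict with "image" (400x640x3 uint8, red, green, blue), "depth" (400x640 float32, m along the optical axis (not along the pixel's ray), 0 where there is no reading), "fx", "fy", "cx", "cy" (pixels), "k1" (the pictures are not rectified: a ray, as slopes to the right and down, at radius r is drawn at 1 + k1 r^2 times it, then the intrinsics apply), "world_from_camera" (4x4, takes a point from camera to world coordinates); the wrist camera has in their place "mount" (4x4, takes a point from camera to tool coordinates, whose origin is the TCP and whose axes are the flange's). Camera axes: x right, y up, looking along -z (the intrinsics and any distortion apply to the point x, -y, -z); pixel columns grow to the right and rows downward; lengths in m; the calibration is good to about 2 mm. A picture is of the moment at which its call begins: read the wrist's pose just before it.
- env.close_job(): hands the job in; it is judged then, once.
Trained networks look in the newest picture that a camera, given by its name, has taken for a name from the list of things; names that differ only in an ending like _2 or _b are one class to them, and where a whole thing is asked for, a point or a joint stands for the part that bears it (a point fixed in the world has none). Each returns a list of dicts, best first, with "p" (0 to 1); they miss things now and then, are a little off and sometimes report something else, mostly with a low value. They report only what shows in the picture. A call takes as long as a camera call. They do not tell look-alikes from the thing itself.
- spotter.find_in(label, camera): "centre" ([x, y, z] in m, in world coordinates, good to about 4 mm: the middle of the surface that is visible of it).
- spotter.trace(label, camera): "region" (400x640 bool, what is visible of it).
- spotter.pinpoint(label, camera): "centre" ([x, y, z] in m, in world coordinates, good to about 4 mm: a listed point, or the origin of a listed thing).
The state is a dict: "time_s": time; "q": joint angles; "joint_vel": joint speeds; "joint_torque": joint torques, N m; "eef_pos": TCP position; "tcp_rot": TCP orientation; "force": force on the tool from outside, world axes, zero at the start; "torque": the same for the moment, N m; "opening": finger opening in m; "grip_force": force on a finger pad.
Only numpy, scipy, OpenCV 4.12 (cv2) and the standard library are available. Lean on these libraries where they do the work, as an engineer would, in place of code of your own. Each camera call takes 0.05 s, during which the arm holds its last target. There are 200 camera calls.

## Task

The wooden slats used for clamping glued note pads have been wiped and must dry with air all round: finish the crosswise tower begun on the black mat. The two slats in the grey tray lie too snug to be gripped, so draw each out of the open front with light fingertip pressure, then lay one squarely across the bottom pair near their empty end, and the other on top of the two crosspieces along the middle, the same way as the bottom pair. Set them down gently without dropping them, do not shift the slats already laid, and leave the other things on the worktop alone.

Things in the scene. Friction and masses are not known exactly. Their poses are not given: they have to be found in the camera images.
- slat_a_mid (a point): pale wooden slat, 140 x 32 x 16 mm, about 75 g, with a small dark plug near each end, all five alike. Point: its centre, half-way up. x along its length, y across its width, z up. Starts in the tray as the left (tray +y) one of two side by side, flat on the tray floor, lengths along the tray. The gaps between them and to the cheeks are 1 to 2 mm, too small for a finger.
- slat_b_mid (a point): pale wooden slat, 140 x 32 x 16 mm, about 75 g, with a small dark plug near each end, all five alike. Point: its centre, half-way up. x along its length, y across its width, z up. Starts in the tray as the right (tray -y) one of two side by side, flat on the tray floor, lengths along the tray. The gaps between them and to the cheeks are 1 to 2 mm, too small for a finger.
- slat_c_mid (a point): pale wooden slat, 140 x 32 x 16 mm, about 75 g, with a small dark plug near each end, all five alike. Point: its centre, half-way up. x along its length, y across its width, z up. Starts on the mat, the +y slat of the first pair, its length along mat x, about 45 mm from the mat's middle; its centre 8 mm above the mat; it stays there.
- slat_d_mid (a point): pale wooden slat, 140 x 32 x 16 mm, about 75 g, with a small dark plug near each end, all five alike. Point: its centre, half-way up. x along its length, y across its width, z up. Starts on the mat, the -y slat of the first pair, its length along mat x, about 45 mm from the mat's middle; its centre 8 mm above the mat; it stays there.
- slat_e_mid (a point): pale wooden slat, 140 x 32 x 16 mm, about 75 g, with a small dark plug near each end, all five alike. Point: its centre, half-way up. x along its length, y across its width, z up. Starts already laid across the first pair near their mat +x end (about 45 mm from the mat's middle), its length along mat y, its centre 24 mm above the mat; it stays there.
- tray_floor (a point): fixed grey tray, a board 262 (x) x 112 (y) x 10 mm. Point: centre of its upper face, the level floor the slats lie on, tops 16 mm above it. x runs from the open front (towards the robot) to the back stop. The pack is centred 48 mm behind the point. Low dark cheeks along the rear 150 mm, inner faces 34.5 mm from the middle line, and the back stop are 13 mm high; the front 110 mm is bare floor.
- tray_front (a point): middle of the tray's front edge, on the floor. Wood slides easily on floor, cheeks and wood (friction about 0.3); a fingertip pressed lightly (about 8 to 15 N) on a slat's top holds it well enough to draw it towards this edge. About 105 mm of travel leaves a slat's middle clear of its neighbour and the cheeks, still on the board, with free floor on both sides to grip it across its 32 mm width.
- mat_top (a point): fixed black ribbed rubber drying mat, 190 x 190 x 4 mm, turned any way. Point: centre of its upper face. The first pair lies along mat x, one 45 mm to each side in y; slat_e lies across them at x = +45 mm. The free place across them is at x = -45 mm, y = 0, length along mat y; the last slat goes on top of these two, along mat x through the middle. Either tray slat may take either place.
- glue_stick: bystander: white and dark glue stick lying, 28 x 95 x 28 mm; origin under its centre
- marker_black: bystander: black marker lying between tray and mat, 16 x 125 x 18 mm; origin under its centre
- rubber_stamp: bystander: wooden rubber stamp standing, 28 x 58 x 73 mm; origin under its centre
- eraser: bystander: grey and white eraser, 23 x 52 x 13 mm; origin under its centre
- staple_box_b: bystander: small pale grey cardboard box, 37 x 62 x 31 mm; origin under its centre
Things that resemble listed ones, but are neither listed nor needed, are in the scene too. Leave any pink look-alike of the part that bears slat_a_mid alone. Leave any purple look-alike of the part that bears slat_b_mid alone.

How it is judged:
By the outcome, as a careful person would: the job done as asked, in the order asked, and still so for the second after the job is handed in, with the robot touching nothing.
It also fails if it takes over 61 s, if anything falls off the work surface, if the arm or the gripper's body presses on something with over 40 N, if the wrist force passes 120 N, or if a joint passes its speed limit or range.

## Working session

There is one attempt and no reset: what is moved stays moved. The work goes in short steps, Python scripts to look and compute and a tool call to move; the robot and the scene stay as the last step left them, time stands still between calls to the robot, and variables do not carry over. Pictures are saved under pics/ and viewed, at most 10 in all, crops included, and the job is handed in when it is done.

Besides the shell and the picture viewer there is one more tool, called after "Emit:" as name(argument=value, ...) on one line, values as JSON. play_rows: Moves the arm, as the interface text tells. Its arguments: {"type":"object","properties":{"deltas":{"type":"string"},"squeeze":{"type":"number"}},"required":["deltas"]}

```bash
mkdir -p pics; cat > h.py <<'E'
import numpy as np, cv2
from workcell import env, get_image, spotter
from scipy.spatial.transform import Rotation as R
def shot(cam,name=None):
    s=env.state(); d=get_image(cam)
    if name: cv2.imwrite('pics/'+name+'.png',d['image'][:,:,::-1])
    if 'mount' in d:
        T=np.eye(4);T[:3,:3]=R.from_quat(s['tcp_rot']).as_matrix();T[:3,3]=s['eef_pos'];d['world_from_camera']=T@d['mount']
    return d
def rays(d,uv):
    K=np.array([[d['fx'],0,d['cx']],[0,d['fy'],d['cy']],[0,0,1]])
    uv=np.asarray(uv,float).reshape(-1,1,2)
    p=cv2.undistortPoints(uv,K,np.array([d['k1'],0,0,0,0.])).reshape(-1,2)
    return np.c_[p[:,0],-p[:,1],-np.ones(len(p))]
def onplane(d,uv,z):
    T=d['world_from_camera'];r=rays(d,uv)@T[:3,:3].T;o=T[:3,3]
    return o+r*((z-o[2])/r[:,2])[:,None]
def cloud(d,mask=None):
    m=d['depth']>0
    if mask is not None:m&=mask
    v,u=np.nonzero(m);r=rays(d,np.c_[u,v])*d['depth'][v,u][:,None];T=d['world_from_camera']
    return r@T[:3,:3].T+T[:3,3],u,v
E
python3 - <<'E'
from h import *
np.set_printoptions(precision=4,suppress=True)
for c in('scene','top'):
    d=shot(c,c+'0')
    for l in ['slat_a_mid','slat_b_mid','slat_c_mid','slat_d_mid','slat_e_mid','tray_floor','tray_front','mat_top']:
        print(c,l,[(np.round(x['centre'],4),round(x['p'],2)) for x in spotter.pinpoint(l,c)[:3]])
s=env.state();print(s['eef_pos'],s['tcp_rot'],s['time_s'],s['opening'],env.tip_extent,R.from_quat(s['tcp_rot']).as_matrix())
E
```

```text
scene slat_a_mid [(array([ 0.7628, -0.1344,  0.0081]), 0.53), (array([ 0.5683, -0.1495,  0.0214]), 0.51)]
scene slat_b_mid [(array([0.7422, 0.1689, 0.0121]), 0.69), (array([ 0.5629, -0.1843,  0.0198]), 0.68), (array([ 0.3916,  0.0012, -0.0011]), 0.24)]
scene slat_c_mid [(array([0.5443, 0.2065, 0.0088]), 0.68), (array([0.5858, 0.1588, 0.0301]), 0.63)]
scene slat_d_mid [(array([0.5399, 0.1067, 0.0129]), 0.71)]
scene slat_e_mid [(array([0.5904, 0.1616, 0.0273]), 0.97)]
scene tray_floor [(array([ 0.5164, -0.152 ,  0.0185]), 0.97)]
scene tray_front [(array([ 0.3936, -0.1144,  0.0134]), 0.57)]
scene mat_top [(array([0.5462, 0.1545, 0.0006]), 0.8)]
top slat_a_mid [(array([ 0.7609, -0.1319,  0.0087]), 0.88), (array([ 0.57  , -0.1515,  0.0167]), 0.8)]
top slat_b_mid [(array([0.7462, 0.1721, 0.0106]), 0.66), (array([ 0.5631, -0.1924,  0.016 ]), 0.6), (array([ 0.5701, -0.153 ,  0.0154]), 0.22)]
top slat_c_mid [(array([0.3289, 0.2664, 0.0028]), 0.6), (array([0.5478, 0.2028, 0.0083]), 0.59), (array([ 0.521 , -0.1514,  0.0152]), 0.43)]
top slat_d_mid [(array([0.544 , 0.1161, 0.0144]), 0.97)]
top slat_e_mid [(array([0.5848, 0.1571, 0.0231]), 0.94)]
top tray_floor [(array([ 0.5194, -0.1537,  0.0155]), 0.87)]
top tray_front [(array([ 0.3915, -0.1154,  0.0116]), 0.62), (array([ 0.3427, -0.2723,  0.0002]), 0.27)]
top mat_top [(array([0.5442, 0.1516, 0.0038]), 0.91), (array([ 0.5704, -0.1504,  0.0171]), 0.29)]
[ 0.1296 -0.5345  0.2453] [ 0.9929  0.1186 -0.      0.    ] 0.9 0.08519804094648274 0.014 [[ 0.9719  0.2355 -0.    ]
 [ 0.2355 -0.9719 -0.    ]
 [-0.      0.     -1.    ]]
```

View pics/top0.png

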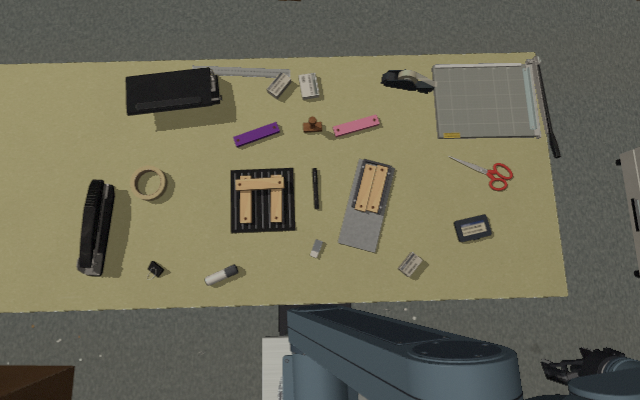

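View pics/scene0.png

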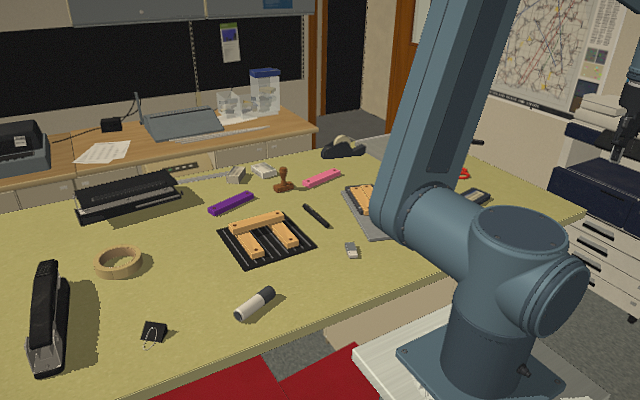

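The top view shows the mat with slats c, d and e at about (263,200). The tray pack is at (372,187), with the tray front at about (360,243). Pink and purple look-alikes lie behind. Next I'll go over the tray for a near look.

Emit:
play_rows(deltas="-1 0.69 -0.51 0 0;-1 0.69 -0.51 0 0;-1 0.69 -0.51 0 0;-1 0.69 -0.51 0 0;-1 0.69 -0.51 0 0")

```text
time_s: 1.32
eef_pos: [0.2427, -0.3976, 0.2454]
tcp_rot: [0.993, 0.12, 0.001, -0.001]
force: [-0.8, 0.8, 0.3]
opening: 0.0854
grip_force: 0.0
```

Emit:
play_rows(deltas="-1 0.69 -0.51 0 0;-1 0.69 -0.51 0 0;-1 0.69 -0.51 0 0;-1 0.69 -0.51 0 0;-1 0.69 -0.51 0 0")

```text
time_s: 1.73
eef_pos: [0.3526, -0.2665, 0.2456]
tcp_rot: [0.993, 0.121, 0.001, -0.001]
force: [-0.4, -0.1, 0.6]
opening: 0.0855
grip_force: 0.0
```

Emit:
play_rows(deltas="1 0.69 -0.51 0 0.333;1 0.69 -0.51 0 0.333;1 0.69 -0.51 0 0.333;1 0.69 -0.51 0 0.333;1 0.69 -0.51 0 0.333")

```text
time_s: 2.15
eef_pos: [0.4609, -0.1387, 0.2455]
tcp_rot: [0.989, -0.145, 0.0, 0.0]
force: [0.4, -2.3, -1.3]
opening: 0.0254
grip_force: 0.0
```

Emit:
play_rows(deltas="1 0 0 0 0;1 0 0 0 0")

```text
time_s: 2.32
eef_pos: [0.4605, -0.1389, 0.2452]
tcp_rot: [0.99, -0.14, -0.0, 0.0]
force: [0.4, 0.7, 0.1]
opening: 0.0007
grip_force: 0.0
```

```bash
python3 - <<'E'
from h import *
np.set_printoptions(precision=4,suppress=True)
d=shot('wrist','w1')
print(d['world_from_camera'],d['fx'])
for l in ['slat_a_mid','slat_b_mid','tray_floor','tray_front']:
    print(l,[(np.round(x['centre'],4),round(x['p'],2)) for x in spotter.pinpoint(l,'wrist')[:3]])
s=env.state();print(s['eef_pos'],R.from_quat(s['tcp_rot']).as_matrix()[:2,0],s['time_s'],s['opening'],s['force'])
E
```

```text
[[-0.2771  0.9224  0.2691  0.5302]
 [-0.9608 -0.2658 -0.0783 -0.1583]
 [-0.0007 -0.2803  0.9599  0.3734]
 [ 0.      0.      0.      1.    ]] 306.6522156336993
slat_a_mid [(array([ 0.5707, -0.1503,  0.0206]), 0.7)]
slat_b_mid [(array([ 0.5649, -0.1872,  0.0204]), 0.86)]
tray_floor []
tray_front [(array([ 0.394 , -0.1107,  0.0126]), 0.95)]
[ 0.4592 -0.1409  0.2453] [ 0.9593 -0.2825] 2.5667 0.0003740476916469781 [-0.257  -1.0927 -0.0557]
```

View pics/w1.png

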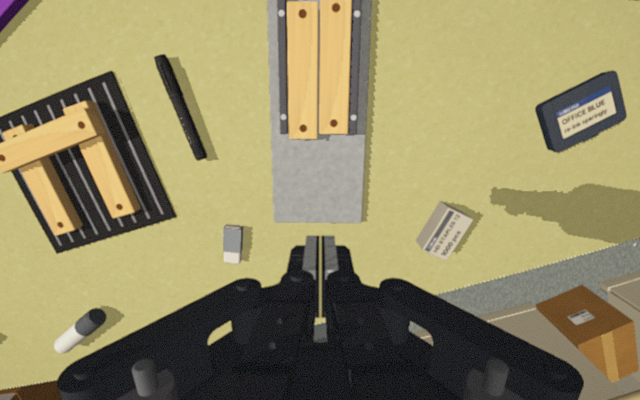

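The wrist view shows slat a with plugs at (303,13) and (304,128), and slat b with plugs at (336,7) and (333,123). The tray's front edge is near row 221, and the marker at (180,105) lies between tray and mat. I'll turn these into world positions.

```bash
python3 - <<'E'
from h import *
np.set_printoptions(precision=4,suppress=True)
# state unchanged since w1
d=shot('wrist')
def show(n,uv,z):
    p=onplane(d,uv,z)[:,:2]; v=p[0]-p[1]
    print(n,p.ravel(),'mid',p[:2].mean(0),'len',np.linalg.norm(v),'yaw',np.arctan2(v[1],v[0]))
show('a',[(303,13),(304,128)],.026);show('b',[(336,7),(333,123)],.026)
show('trayR',[(369,5),(362,221)],.01);show('front',[(275,221),(362,221)],.01)
show('e',[(3,157),(79,121)],.036)
show('mat',[(113,73),(175,215)],.004);show('mat2',[(57,251),(175,215)],.004);show('c,d near plugs',[(61,226),(123,208)],.020)
img=d['image'];hsv=cv2.cvtColor(img,cv2.COLOR_RGB2HSV)
P,u,v=cloud(d)
for nm,lo,hi in(('a top',(290,30),(314,110)),('b',(324,20),(346,110)),('floor',(285,150),(350,210)),('mat bits',(130,140),(160,180)),('e',(20,130),(70,145)),('table',(400,60),(480,160))):
    m=(u>lo[0])&(u<hi[0])&(v>lo[1])&(v<hi[1]);print(nm,np.median(P[m],0))
# front ends: wood mask
m=((hsv[...,0]>8)&(hsv[...,0]<22)&(hsv[...,1]>90)&(hsv[...,2]>140))
for c0,c1 in((288,316),(322,350)):
    print([ (c,np.nonzero(m[:200,c])[0].max()) for c in range(c0,c1,5)])
print([(r,np.nonzero(m[r,270:370])[0].min()+270,np.nonzero(~m[r,305:330])[0]+305,np.nonzero(m[r,270:370])[0].max()+270) for r in (40,70,100)])
E
```

```text
a [ 0.6238 -0.1704  0.5125 -0.1372] mid [ 0.5682 -0.1538] len 0.11623899177265382 yaw -0.2900412383314911
b [ 0.6197 -0.2043  0.5086 -0.1696] mid [ 0.5642 -0.1869] len 0.1164450785372726 yaw -0.3030794407248023
trayR [ 0.6161 -0.2407  0.3808 -0.1723] mid [ 0.4984 -0.2065] len 0.24498462035307642 yaw -0.28269530015586786
front [ 0.4119 -0.0666  0.3808 -0.1723] mid [ 0.3964 -0.1195] len 0.11019660975377407 yaw 1.2844312840081908
e [0.5868 0.2133 0.5937 0.0997] mid [0.5903 0.1565] len 0.11388877738233916 yaw 1.6317590524274452
mat [0.6364 0.0584 0.4543 0.0573] mid [0.5454 0.0578] len 0.18214527545645615 yaw 0.006211642745832114
mat2 [0.4528 0.2436 0.4543 0.0573] mid [0.4535 0.1504] len 0.18634635837093333 yaw 1.5788602086510888
c,d near plugs [0.4862 0.2013 0.4846 0.1081] mid [0.4854 0.1547] len 0.0931899194420057 yaw 1.5542518421603526
a top [ 0.5712 -0.1531  0.0257]
b [ 0.566  -0.1881  0.0256]
floor [ 0.4477 -0.1334  0.0097]
mat bits [0.5314 0.0646 0.0031]
e [0.5901 0.1486 0.0358]
table [ 0.4864 -0.2967 -0.0006]
[(288, np.int64(137)), (293, np.int64(137)), (298, np.int64(137)), (303, np.int64(138)), (308, np.int64(138)), (313, np.int64(138))]
[(322, np.int64(133)), (327, np.int64(133)), (332, np.int64(133)), (337, np.int64(132)), (342, np.int64(132)), (347, np.int64(54))]
[(40, np.int64(284), array([315, 316]), np.int64(347)), (70, np.int64(285), array([315, 316]), np.int64(346)), (100, np.int64(285), array([315, 316]), np.int64(346))]
```

Emit:
play_rows(deltas="1 0.467 -0.097 0.5 0;1 0.467 -0.097 0.5 0;1 0.467 -0.097 0.5 0;1 0.467 -0.097 0.5 0;1 0.467 -0.097 0.5 0", squeeze=30)

```text
time_s: 3.03
eef_pos: [0.5544, -0.1476, 0.1418]
tcp_rot: [0.99, -0.142, -0.003, -0.001]
force: [0.3, -0.2, -0.8]
opening: -0.0002
grip_force: 0.0
```

Emit:
play_rows(deltas="1 0 0 0.2 0;1 0 0 0.4 0;1 0 0 0.48 0;1 0 0 0.48 0;1 0 0 0.48 0")

```text
time_s: 3.45
eef_pos: [0.5543, -0.1478, 0.0504]
tcp_rot: [0.99, -0.142, -0.0, 0.0]
force: [0.8, -0.1, 0.3]
opening: -0.0001
grip_force: 0.0
```

```bash
python3 - <<'E'
from h import *
np.set_printoptions(precision=4,suppress=True)
d=shot('wrist','w2')
s=env.state();print(s['eef_pos'],R.from_quat(s['tcp_rot']).as_matrix()[:2,0],s['time_s'],s['force'])
E
```

```text
[ 0.5555 -0.1482  0.0515] [ 0.9595 -0.2818] 3.5 [-0.3795  0.3485  0.8188]
```

View pics/w2.png

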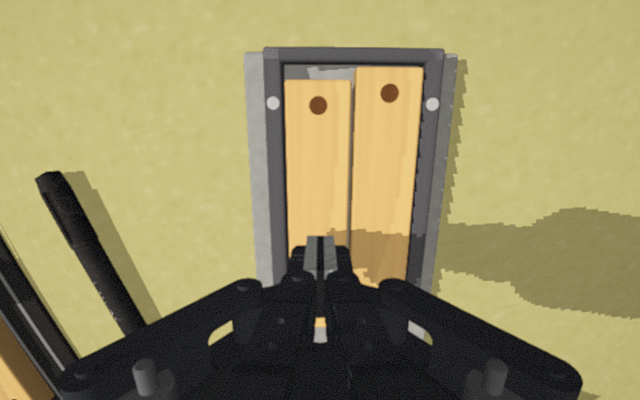

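The tip sits over slat a's middle line: finger column 320, slat spans columns 286–351. Now I press down carefully.

Emit:
play_rows(deltas="1 0 0 0.04 0;1 0 0 0.05 0;1 0 0 0.05 0")

```text
time_s: 3.75
eef_pos: [0.5552, -0.1475, 0.0401]
tcp_rot: [0.99, -0.142, 0.001, 0.0]
force: [-0.9, 0.1, -1.1]
opening: 0.0002
grip_force: 0.0
```

Emit:
play_rows(deltas="1 0 0 0.003 0;1 0 0 0.003 0")

```text
time_s: 3.92
eef_pos: [0.5552, -0.1475, 0.0401]
tcp_rot: [0.99, -0.142, 0.001, 0.0]
force: [-1.9, -0.7, 6.7]
opening: -0.0
grip_force: 3.2
```

Emit:
play_rows(deltas="1 0 0 0.003 0;1 0 0 0.003 0")

```text
time_s: 4.08
eef_pos: [0.5552, -0.1475, 0.04]
tcp_rot: [0.99, -0.142, 0.001, 0.0]
force: [-3.3, 1.1, 10.7]
opening: 0.0003
grip_force: 5.4
```

Emit:
play_rows(deltas="1 -0.02 0 0.001 0;1 -0.06 0 0.001 0;1 -0.11 0 0.001 0;1 -0.16 0 0.001 0;1 -0.2 0 0.001 0")

```text
time_s: 4.5
eef_pos: [0.5186, -0.137, 0.0401]
tcp_rot: [0.99, -0.142, 0.003, 0.001]
force: [2.5, -0.6, 7.6]
opening: 0.0002
grip_force: 3.6
```

```bash
python3 - <<'E'
from h import *
d=shot('wrist','w3')
s=env.state();print(s['eef_pos'],s['force'])
E
```

```text
[ 0.51721331 -0.13649053  0.04002803] [-0.06129094 -0.25367723  6.62258597]
```

View pics/w3.png

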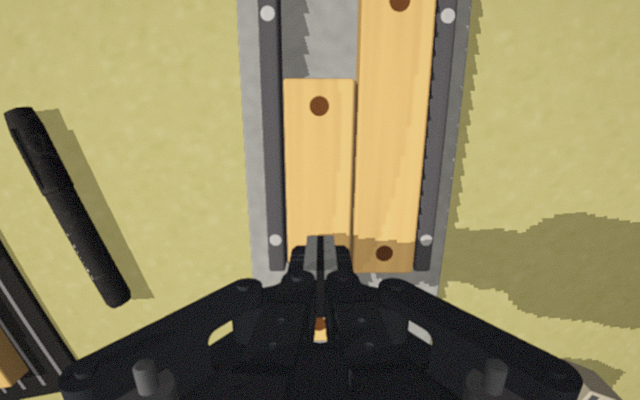

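Slat a follows the finger without slipping: its plug is still at (319,105). I continue drawing.

Emit:
play_rows(deltas="1 -0.02 0 0.002 0;1 -0.06 0 0.002 0;1 -0.1 0 0.002 0;1 -0.15 0 0.002 0;1 -0.2 0 0.002 0")

```text
time_s: 4.97
eef_pos: [0.4813, -0.1264, 0.04]
tcp_rot: [0.99, -0.142, 0.004, 0.001]
force: [3.2, -1.0, 10.2]
opening: -0.0003
grip_force: 5.1
```

Emit:
play_rows(deltas="1 -0.04 0 0.001 0;1 -0.07 0 0.001 0;1 -0.085 0 0.001 0;1 -0.085 0 0.001 0")

```text
time_s: 5.3
eef_pos: [0.4646, -0.1214, 0.04]
tcp_rot: [0.99, -0.142, 0.004, 0.001]
force: [1.1, -1.4, 13.6]
opening: -0.0003
grip_force: 6.9
```

Emit:
play_rows(deltas="1 0 0 -0.03 0;1 0 0 -0.2 0;1 -0.1 0 -0.4 0;-0.4 -0.2 0 -0.5 0;-0.4 -0.2 0 -0.5 0")

```text
time_s: 5.72
eef_pos: [0.4225, -0.1083, 0.1414]
tcp_rot: [0.99, -0.142, 0.002, 0.001]
force: [0.2, 0.2, -0.0]
opening: 0.0232
grip_force: 0.0
```

Emit:
play_rows(deltas="-0.4 0 0 0 0;-0.4 0 0 0 0")

```text
time_s: 5.88
eef_pos: [0.4235, -0.1087, 0.1372]
tcp_rot: [0.99, -0.142, 0.0, 0.0]
force: [0.4, 0.0, -0.1]
opening: 0.0482
grip_force: 0.0
```

```bash
python3 - <<'E'
from h import *
d=shot('wrist','w4')
s=env.state();print(s['eef_pos'],R.from_quat(s['tcp_rot']).as_matrix()[:2,0],s['time_s'],s['opening'])
E
```

```text
[ 0.42340781 -0.10862537  0.13663888] [ 0.95956972 -0.28146987] 5.9333 0.05576366111450433
```

View pics/w4.png

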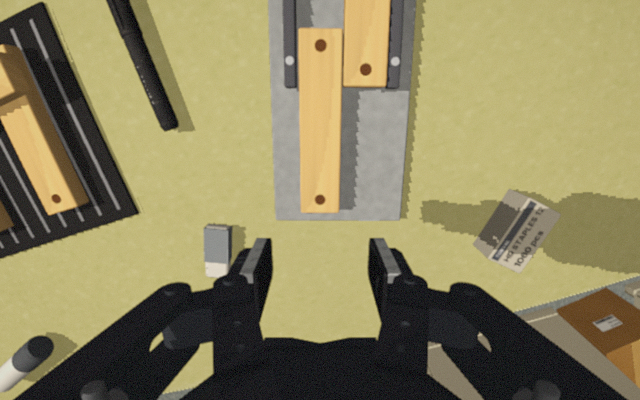

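Slat a is drawn out with plugs at (321,45) and (320,199), still on the board. Slat b has stayed put.

```bash
cat >> h.py <<'E'
def to(x,y,z=None):
    s=env.state();r=R.from_quat(s['tcp_rot']).as_matrix();d=np.array([x,y,s['eef_pos'][2] if z is None else z])-s['eef_pos']
    return np.round(r.T@d/.2,3)
E
python3 - <<'E'
from h import *
d=shot('wrist')
p=onplane(d,[(321,45),(320,199)],.026);v=p[0]-p[1];m=p.mean(0)
print(p,m,np.linalg.norm(v),np.arctan2(v[1],v[0]))
print(to(m[0],m[1],.05))
E
```

```text
[[ 0.5344734  -0.14112293  0.026     ]
 [ 0.42394565 -0.10793057  0.026     ]] [ 0.47920952 -0.12452675  0.026     ] 0.11540413600834712 -0.2917393133175115
[ 0.291 -0.002  0.431]
```

Emit:
play_rows(deltas="-0.4 0.15 0 0 0;-0.4 0.291 -0.002 0.1 0;-0.4 0.291 -0.002 0.3 0;-0.4 0.291 -0.002 0.43 0;-0.4 0.291 -0.002 0.43 0")

```text
time_s: 6.4
eef_pos: [0.4756, -0.1227, 0.0451]
tcp_rot: [0.99, -0.142, -0.006, -0.002]
force: [-0.8, 0.1, 0.4]
opening: 0.06
grip_force: 0.0
```

Emit:
play_rows(deltas="-0.4 0 0 0.06 0;-0.4 0 0 0.12 0;-0.4 0 0 0.12 0")

```text
time_s: 6.65
eef_pos: [0.4783, -0.1242, 0.0257]
tcp_rot: [0.99, -0.142, -0.002, -0.001]
force: [-1.0, 0.2, 1.0]
opening: 0.0598
grip_force: 0.0
```

Emit:
play_rows(deltas="1 0 0 0 0;1 0 0 0 0;1 0 0 0 0;1 0 0 0 0;1 0 0 0 0", squeeze=40)

```text
time_s: 7.07
eef_pos: [0.4802, -0.1251, 0.0284]
tcp_rot: [0.99, -0.142, 0.001, 0.0]
force: [0.2, 0.1, 6.8]
opening: 0.031
grip_force: 41.1
```

Emit:
play_rows(deltas="1 0 0 -0.02 0;1 0 0 -0.05 0;1 0 0 -0.05 0")

```text
time_s: 7.32
eef_pos: [0.4799, -0.1249, 0.0384]
tcp_rot: [0.99, -0.142, 0.001, 0.0]
force: [0.2, 0.2, -1.6]
opening: 0.0311
grip_force: 40.4
```

Emit:
play_rows(deltas="1 0 0 -0.2 0;1 0 0 -0.4 0;1 0 0 -0.6 0;1 0 0 -0.8 0;1 0 0 -0.8 0")

```text
time_s: 7.73
eef_pos: [0.4834, -0.1266, 0.2054]
tcp_rot: [0.99, -0.142, 0.007, 0.002]
force: [1.7, -1.5, 0.0]
opening: 0.0308
grip_force: 40.4
```

```bash
python3 - <<'E'
from h import *
s=env.state();print(s['q'],s['eef_pos'],s['force'],s['opening'],s['grip_force'],to(.5,.21,.2))
E
```

```text
[-4.79772041e-01  1.91825640e-01  1.72399223e+00  8.57170383e-05
  1.21139907e+00  1.37601852e+00] [ 0.48336367 -0.12657222  0.20543418] [ 1.70704788 -1.45762739  0.01650469] 0.03084138771355687 40.41400909423828 [-0.394 -1.638  0.017]
```

Emit:
play_rows(deltas="1 -0.118 -0.566 0 0;1 -0.118 -0.566 0 0;1 -0.118 -0.566 0 0;1 -0.118 -0.566 0 0")

```text
time_s: 8.07
eef_pos: [0.4879, -0.0044, 0.1972]
tcp_rot: [0.99, -0.14, -0.0, -0.001]
force: [-0.1, -0.8, -0.4]
opening: 0.031
grip_force: 40.5
```

Emit:
play_rows(deltas="1 -0.118 -0.566 0 -0.39;1 -0.118 -0.566 0 -0.39;1 -0.118 -0.566 0 -0.39;1 -0.118 -0.566 0 -0.39;1 -0.118 -0.566 0 -0.39")

```text
time_s: 8.48
eef_pos: [0.4975, 0.1076, 0.1969]
tcp_rot: [0.986, 0.168, -0.0, -0.0]
force: [-0.0, -1.5, -0.9]
opening: 0.031
grip_force: 40.5
```

Emit:
play_rows(deltas="1 0 0 0 -0.396;1 0 0 0 -0.396;1 0 0 0 -0.396;1 0 0 0 -0.396;1 0 0 0 -0.396")

```text
time_s: 8.9
eef_pos: [0.4977, 0.1055, 0.1969]
tcp_rot: [0.888, 0.46, -0.0, -0.0]
force: [-0.2, 0.1, -1.0]
opening: 0.031
grip_force: 40.6
```

Emit:
play_rows(deltas="1 0 0 0 -0.396;1 0 0 0 -0.396;1 0 0 0 -0.396;1 0 0 0 -0.396;1 0 0 0 -0.396")

```text
time_s: 9.32
eef_pos: [0.4977, 0.1054, 0.197]
tcp_rot: [0.705, 0.709, -0.0, -0.0]
force: [-0.4, 0.1, -1.1]
opening: 0.0308
grip_force: 40.6
```

Emit:
play_rows(deltas="1 0 0 0 0;1 0 0 0 0")

```text
time_s: 9.48
eef_pos: [0.4977, 0.1055, 0.1971]
tcp_rot: [0.708, 0.706, -0.0, -0.0]
force: [-0.3, 0.6, -1.1]
opening: 0.0308
grip_force: 40.6
```

```bash
python3 - <<'E'
from h import *
d=shot('wrist','w5');np.savez('w5',**d)
s=env.state();print(s['eef_pos'],R.from_quat(s['tcp_rot']).as_matrix()[:2,0],s['time_s'],s['opening'])
E
```

```text
[0.4977317  0.10560328 0.19711453] [0.00340341 0.99999421] 9.5333 0.030579073115489134
```

View pics/w5.png

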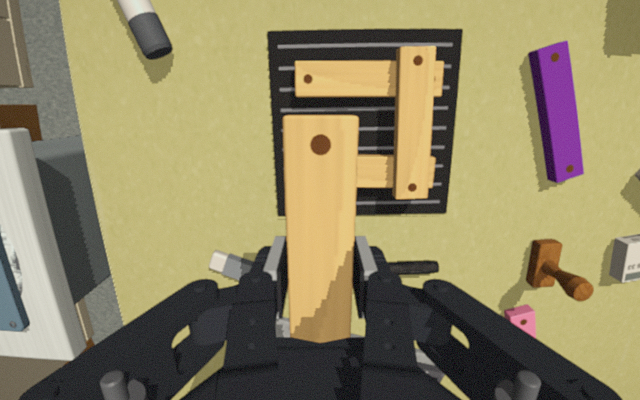

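The held slat runs down column 320, with its plug at (320,145). Slat e's plugs are at (418,61) and (412,188), c's plug is at (308,79), and the mat corners are at (268,32), (462,29) and (446,213).

```bash
python3 - <<'E'
from h import *
np.set_printoptions(precision=4,suppress=True)
d=dict(np.load('w5.npz'))
f=lambda uv,z:onplane(d,uv,z)[:,:2]
print('mat',f([(268,32),(462,29),(446,213),(278,216)],.004))
e=f([(418,61),(412,188)],.036);v=e[0]-e[1];print('e',e,e.mean(0),np.linalg.norm(v),np.arctan2(v[1],v[0]))
print('e corners',f([(398,46),(436,47),(431,197),(396,197)],.036))
print('c: plug,corners',f([(308,79),(296,61),(295,96),(443,61),(443,97)],.020))
print('d: right corners',f([(434,156),(434,187)],.020))
print('held plug, corners',f([(320,145),(284,115),(358,116)],.1947))
P,u,v=cloud(d)
for nm,lo,hi in(('e',(403,80),(425,170)),('c',(320,68),(385,90)),('held',(295,160),(345,240)),('d',(362,160),(390,183))):
    m=(u>lo[0])&(u<hi[0])&(v>lo[1])&(v<hi[1]);print(nm,np.median(P[m],0))
E
```

```text
mat [[0.4498 0.2477]
 [0.6369 0.2513]
 [0.6401 0.0635]
 [0.4523 0.0608]]
e [[0.5862 0.217 ]
 [0.5893 0.1009]] [0.5877 0.159 ] 0.11611530213729655 1.5977770246002412
e corners [[0.5677 0.2292]
 [0.6014 0.2288]
 [0.6091 0.0917]
 [0.5741 0.0918]]
c: plug,corners [[0.4882 0.203 ]
 [0.4773 0.219 ]
 [0.4757 0.1877]
 [0.6146 0.2195]
 [0.6176 0.1871]]
d: right corners [[0.6141 0.13  ]
 [0.6172 0.0977]]
held plug, corners [[0.4993 0.1616]
 [0.4845 0.174 ]
 [0.5151 0.1735]]
e [0.5867 0.1613 0.0357]
c [0.5303 0.2029 0.0197]
held [0.4992 0.1371 0.1942]
d [0.5562 0.114  0.0197]
```

Emit:
play_rows(deltas="1 0.15 0.004 0.1 -0.014;1 0.255 0.008 0.3 -0.014;1 0.255 0.008 0.45 -0.014;1 0.255 0.008 0.6 -0.014;1 0.255 0.008 0.685 -0.014")

```text
time_s: 9.95
eef_pos: [0.4972, 0.1571, 0.057]
tcp_rot: [0.7, 0.714, -0.002, -0.001]
force: [-1.2, -1.1, -1.4]
opening: 0.0307
grip_force: 40.5
```

Emit:
play_rows(deltas="1 0 0 0.05 0;1 0 0 0.075 0;1 0 0 0.075 0")

```text
time_s: 10.2
eef_pos: [0.4993, 0.1567, 0.0448]
tcp_rot: [0.7, 0.715, -0.0, -0.0]
force: [-0.3, -0.5, -0.8]
opening: 0.0308
grip_force: 40.5
```

Emit:
play_rows(deltas="1 0 0 0.015 0;1 0 0 0.023 0;1 0 0 0.023 0")

```text
time_s: 10.45
eef_pos: [0.5001, 0.1568, 0.0415]
tcp_rot: [0.699, 0.715, 0.001, 0.001]
force: [-0.2, 0.3, -1.2]
opening: 0.0312
grip_force: 40.5
```

Emit:
play_rows(deltas="1 0 0 0.004 0;1 0 0 0.004 0")

```text
time_s: 10.62
eef_pos: [0.4998, 0.1568, 0.0405]
tcp_rot: [0.699, 0.715, 0.0, 0.0]
force: [0.2, -0.1, -1.7]
opening: 0.0308
grip_force: 40.5
```

Emit:
play_rows(deltas="1 0 0 0.003 0;1 0 0 0.003 0")

```text
time_s: 10.78
eef_pos: [0.4995, 0.1568, 0.0395]
tcp_rot: [0.699, 0.715, 0.0, 0.0]
force: [-0.5, -0.8, -0.3]
opening: 0.0308
grip_force: 40.5
```

Emit:
play_rows(deltas="1 0 0 0.003 0;1 0 0 0.003 0")

```text
time_s: 10.95
eef_pos: [0.4994, 0.1568, 0.0387]
tcp_rot: [0.699, 0.715, -0.0, -0.0]
force: [-0.1, 0.6, -1.1]
opening: 0.031
grip_force: 40.5
```

Emit:
play_rows(deltas="1 0 0 0.0025 0;1 0 0 0.0025 0")

```text
time_s: 11.12
eef_pos: [0.4995, 0.1568, 0.0385]
tcp_rot: [0.699, 0.715, 0.0, 0.0]
force: [-1.1, -0.4, 2.9]
opening: 0.0308
grip_force: 40.9
```

Emit:
play_rows(deltas="0.1 0 0 0 0;0 0 0 0 0;-0.2 0 0 0 0;-0.3 0 0 0 0;-0.3 0 0 0 0")

```text
time_s: 11.53
eef_pos: [0.4994, 0.1568, 0.0382]
tcp_rot: [0.699, 0.715, -0.0, -0.0]
force: [-0.0, -0.5, -0.4]
opening: 0.0558
grip_force: 0.0
```

Emit:
play_rows(deltas="-0.3 0 0 -0.05 0;-0.3 0 0 -0.2 0;-0.3 0 0 -0.4 0;-0.3 0 0 -0.6 0;-0.3 0 0 -0.8 0")

```text
time_s: 11.95
eef_pos: [0.4989, 0.1568, 0.2006]
tcp_rot: [0.699, 0.715, -0.0, -0.0]
force: [0.6, 0.6, -0.6]
opening: 0.0555
grip_force: 0.0
```

Emit:
play_rows(deltas="-0.3 -0.35 0 0 0;-0.3 -0.35 0 0 0;-0.3 -0.35 0 0 0")

```text
time_s: 12.2
eef_pos: [0.5017, 0.0831, 0.2002]
tcp_rot: [0.7, 0.714, 0.0, 0.002]
force: [1.4, -0.0, -0.6]
opening: 0.0557
grip_force: 0.0
```

```bash
python3 - <<'E'
from h import *
d=shot('wrist','w6');np.savez('w6',**d)
s=env.state();print(s['eef_pos'],R.from_quat(s['tcp_rot']).as_matrix()[:2,0],s['time_s'],s['opening'])
E
```

```text
[0.50123984 0.08497625 0.19945764] [-0.01947589  0.99981019] 12.25 0.05511454183219798
```

View pics/w6.png

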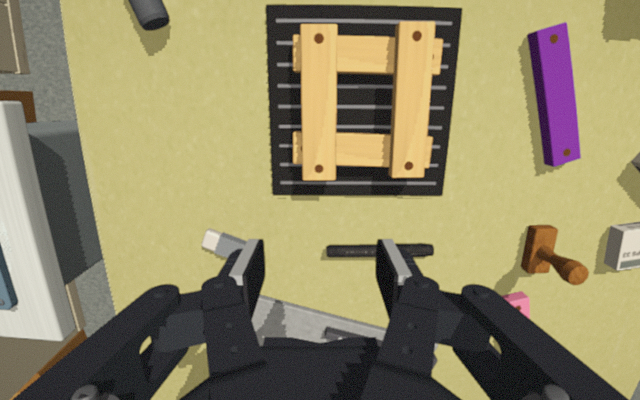

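Slat a lies squarely across the pair, plugs at (319,38) and (319,169), parallel to e with plugs at (417,36) and (409,166).

```bash
python3 - <<'E'
from h import *
np.set_printoptions(precision=4,suppress=True)
d=dict(np.load('w6.npz'))
f=lambda uv,z:onplane(d,uv,z)[:,:2]
for n,uv in(('a',[(319,38),(319,169)]),('e',[(417,36),(409,166)])):
    e=f(uv,.036);v=e[0]-e[1];print(n,e.mean(0),np.linalg.norm(v),np.arctan2(v[1],v[0]))
print('mat',f([(267,6),(462,9),(442,194),(273,195)],.004),f([(267,6),(462,9),(442,194),(273,195)],.004).mean(0))
print('c left/right corners',f([(293,36),(294,69),(441,38),(440,74)],.02),'d',f([(293,133),(293,165),(433,136),(431,167)],.02))
print(to(.550,-.1845,.19))
E
```

```text
a [0.5014 0.1549] 0.11658389027808036 1.590311763651463
e [0.588  0.1594] 0.11600847451242244 1.6020586290455308
mat [[0.4502 0.2472]
 [0.6373 0.2504]
 [0.6398 0.0649]
 [0.4526 0.0602]] [0.545  0.1557]
c left/right corners [[0.4762 0.2176]
 [0.4772 0.1888]
 [0.6136 0.22  ]
 [0.6162 0.1881]] d [[0.4762 0.1292]
 [0.4761 0.097 ]
 [0.616  0.1294]
 [0.6177 0.098 ]]
[-1.352  0.217  0.048]
```

Emit:
play_rows(deltas="1 -0.676 0.108 0 0;1 -0.676 0.108 0 0;1 -0.676 0.108 0 0;1 -0.676 0.108 0 0;1 -0.676 0.108 0 0", squeeze=30)

```text
time_s: 12.67
eef_pos: [0.5263, -0.0502, 0.1982]
tcp_rot: [0.7, 0.714, -0.0, 0.0]
force: [1.0, 1.0, -0.3]
opening: 0.0005
grip_force: 0.0
```

Emit:
play_rows(deltas="1 -0.676 0.108 0 0.395;1 -0.676 0.108 0 0.395;1 -0.676 0.108 0 0.395;1 -0.676 0.108 0 0.395;1 -0.676 0.108 0 0.395")

```text
time_s: 13.08
eef_pos: [0.551, -0.1842, 0.1979]
tcp_rot: [0.886, 0.464, -0.0, -0.0]
force: [-0.9, -0.5, 0.3]
opening: -0.0001
grip_force: 0.0
```

Emit:
play_rows(deltas="1 0 0 0 0.397;1 0 0 0 0.397;1 0 0 0 0.397;1 0 0 0 0.397;1 0 0 0 0.397")

```text
time_s: 13.5
eef_pos: [0.5504, -0.18, 0.1981]
tcp_rot: [0.985, 0.171, -0.0, -0.001]
force: [0.3, 0.3, -0.4]
opening: -0.0004
grip_force: 0.0
```

Emit:
play_rows(deltas="1 0 0 0.2 0.397;1 0 0 0.4 0.397;1 0 0 0.5 0.397;1 0 0 0.5 0.397;1 0 0 0.5 0.397")

```text
time_s: 13.92
eef_pos: [0.5491, -0.1792, 0.0959]
tcp_rot: [0.99, -0.139, -0.003, -0.002]
force: [-0.4, 0.4, 0.9]
opening: -0.0001
grip_force: 0.0
```

Emit:
play_rows(deltas="1 0 0 0 0.01;1 0 0 0 0.01")

```text
time_s: 14.08
eef_pos: [0.5506, -0.1808, 0.0982]
tcp_rot: [0.99, -0.143, -0.0, -0.0]
force: [0.4, 0.4, -0.2]
opening: 0.0003
grip_force: 0.0
```

```bash
python3 - <<'E'
from h import *
d=shot('wrist','w7')
s=env.state();r=R.from_quat(s['tcp_rot']).as_matrix();print(s['eef_pos'],np.arctan2(r[1,0],r[0,0]),s['time_s'],s['opening'])
hsv=cv2.cvtColor(d['image'],cv2.COLOR_RGB2HSV)
m=((hsv[...,0]>8)&(hsv[...,0]<22)&(hsv[...,1]>90)&(hsv[...,2]>140))
for y in range(0,240,20):
    c=np.nonzero(m[y,250:400])[0]
    if len(c):
        p=onplane(d,[((c.min()+c.max())/2+250,y)],.026)[0];rel=r.T@(p-s['eef_pos']);print(y,c.min()+250,c.max()+250,p[:2],'tool xy mm',rel[:2]*1e3)
print(to(.550,-.1845,.051))
E
```

```text
[ 0.55066907 -0.18119681  0.09848776] -0.2854452437356733 14.1333 0.00011776296415916551
100 296 345 [ 0.62431736 -0.20200262] tool xy mm [76.51832495 -0.74378611]
120 296 345 [ 0.61255089 -0.1985404 ] tool xy mm [64.25306002 -0.75265088]
140 296 344 [ 0.60051108 -0.19466055] tool xy mm [51.60792038 -1.08528449]
160 297 344 [ 0.58788798 -0.19128405] tool xy mm [38.5448287  -0.77068702]
180 297 343 [ 0.57501186 -0.1871464 ] tool xy mm [25.02461605 -1.1151969 ]
200 298 343 [ 0.56146475 -0.18351055] tool xy mm [11.00187326 -0.78927271]
220 298 342 [ 0.54758195 -0.17906342] tool xy mm [-3.57141444 -1.14726881]
[0.001 0.017 0.237]
```

Emit:
play_rows(deltas="1 0 -0.002 0.15 0;1 0 -0.002 0.25 0;1 0 -0.002 0.28 0;1 0 -0.002 0.28 0")

```text
time_s: 14.47
eef_pos: [0.5498, -0.1812, 0.0416]
tcp_rot: [0.99, -0.143, -0.001, -0.001]
force: [0.8, 0.8, -0.4]
opening: -0.0001
grip_force: 0.0
```

Emit:
play_rows(deltas="1 0 0 0.008 0;1 0 0 0.008 0")

```text
time_s: 14.63
eef_pos: [0.551, -0.1822, 0.0413]
tcp_rot: [0.99, -0.144, 0.001, 0.0]
force: [-0.2, -0.3, -0.2]
opening: -0.0003
grip_force: 0.0
```

Emit:
play_rows(deltas="1 0 0 0.003 0;1 0 0 0.003 0")

```text
time_s: 14.8
eef_pos: [0.5508, -0.1823, 0.0406]
tcp_rot: [0.99, -0.144, 0.0, 0.0]
force: [-0.3, -0.4, 0.6]
opening: -0.0002
grip_force: 0.0
```

Emit:
play_rows(deltas="1 0 0 0.004 0;1 0 0 0.004 0")

```text
time_s: 14.97
eef_pos: [0.5508, -0.1823, 0.0401]
tcp_rot: [0.99, -0.144, 0.001, 0.0]
force: [-1.3, 0.6, 4.6]
opening: -0.0002
grip_force: 2.3
```

Emit:
play_rows(deltas="1 0 0 0.003 0;1 0 0 0.003 0")

```text
time_s: 15.13
eef_pos: [0.5508, -0.1823, 0.04]
tcp_rot: [0.99, -0.144, 0.001, 0.0]
force: [-2.2, 2.0, 10.1]
opening: -0.0001
grip_force: 4.8
```

Emit:
play_rows(deltas="1 -0.02 0 0.001 0;1 -0.06 0 0.001 0;1 -0.11 0 0.0015 0;1 -0.16 0 0.002 0;1 -0.2 0 0.002 0")

```text
time_s: 15.55
eef_pos: [0.5139, -0.1718, 0.0401]
tcp_rot: [0.989, -0.145, 0.003, 0.001]
force: [3.1, -1.1, 7.3]
opening: -0.0002
grip_force: 3.8
```

Emit:
play_rows(deltas="1 -0.03 0 0.001 0;1 -0.07 0 0.001 0;1 -0.11 0 0.001 0;1 -0.15 0 0.001 0;1 -0.2 0 0.001 0")

```text
time_s: 15.97
eef_pos: [0.4764, -0.1609, 0.04]
tcp_rot: [0.989, -0.145, 0.004, 0.001]
force: [3.5, -0.7, 9.6]
opening: -0.0
grip_force: 4.6
```

Emit:
play_rows(deltas="1 -0.04 0 0.001 0;1 -0.08 0 0.001 0;1 -0.11 0 0.001 0;1 -0.11 0 0.001 0")

```text
time_s: 16.3
eef_pos: [0.4544, -0.1543, 0.04]
tcp_rot: [0.989, -0.144, 0.003, 0.001]
force: [0.3, 0.1, 14.2]
opening: 0.0002
grip_force: 6.9
```

Emit:
play_rows(deltas="1 0 0 -0.03 0;1 0 0 -0.2 0;1 -0.1 0 -0.4 0;-0.4 -0.2 0 -0.5 0;-0.4 -0.2 0 -0.5 0")

```text
time_s: 16.72
eef_pos: [0.4134, -0.1412, 0.1417]
tcp_rot: [0.99, -0.144, 0.002, 0.001]
force: [0.2, 0.3, -0.3]
opening: 0.0231
grip_force: 0.0
```

Emit:
play_rows(deltas="-0.4 0 0 0 0;-0.4 0 0 0 0")

```text
time_s: 16.88
eef_pos: [0.4143, -0.1415, 0.1375]
tcp_rot: [0.989, -0.145, 0.0, 0.0]
force: [0.3, -0.6, 0.5]
opening: 0.0481
grip_force: 0.0
```

```bash
python3 - <<'E'
from h import *
d=shot('wrist','w8');np.savez('w8',**d)
s=env.state();print(s['eef_pos'],R.from_quat(s['tcp_rot']).as_matrix()[:2,0],s['time_s'],s['opening'])
E
```

```text
[ 0.41422425 -0.14140252  0.1369909 ] [ 0.95822192 -0.28602384] 16.9333 0.05570073252041017
```

View pics/w8.png

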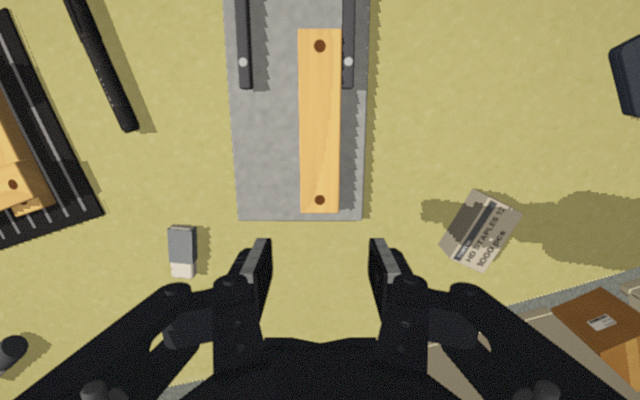

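Slat b is out, with plugs at (320,46) and (319,200), clear of the cheeks. I grip it the same way.

Emit:
play_rows(deltas="-0.4 0.15 0 0 0;-0.4 0.287 -0.003 0.1 0;-0.4 0.287 -0.003 0.3 0;-0.4 0.287 -0.003 0.43 0;-0.4 0.287 -0.003 0.43 0")

```text
time_s: 17.35
eef_pos: [0.4658, -0.155, 0.0454]
tcp_rot: [0.989, -0.144, -0.006, -0.003]
force: [-0.7, -0.0, -0.1]
opening: 0.0601
grip_force: 0.0
```

Emit:
play_rows(deltas="-0.4 0 0 0.06 0;-0.4 0 0 0.11 0;-0.4 0 0 0.11 0")

```text
time_s: 17.6
eef_pos: [0.4686, -0.1568, 0.0283]
tcp_rot: [0.99, -0.145, -0.002, -0.001]
force: [-0.7, -0.1, -1.1]
opening: 0.0597
grip_force: 0.0
```

Emit:
play_rows(deltas="1 0 0 0 0;1 0 0 0 0;1 0 0 0 0;1 0 0 0 0;1 0 0 0 0", squeeze=40)

```text
time_s: 18.02
eef_pos: [0.4702, -0.1578, 0.0309]
tcp_rot: [0.99, -0.144, 0.001, 0.0]
force: [0.2, 0.1, 5.4]
opening: 0.0313
grip_force: 40.6
```

Emit:
play_rows(deltas="1 0 0 -0.02 0;1 0 0 -0.05 0;1 0 0 -0.05 0")

```text
time_s: 18.27
eef_pos: [0.47, -0.1576, 0.0409]
tcp_rot: [0.99, -0.144, 0.001, 0.0]
force: [-0.5, -0.4, -1.0]
opening: 0.0305
grip_force: 39.9
```

Emit:
play_rows(deltas="1 0 0 -0.2 0;1 0 0 -0.4 0;1 0 0 -0.6 0;1 0 0 -0.8 0;1 0 0 -0.8 0")

```text
time_s: 18.68
eef_pos: [0.4733, -0.1595, 0.208]
tcp_rot: [0.99, -0.144, 0.007, 0.003]
force: [1.7, -1.2, -0.6]
opening: 0.0308
grip_force: 40.4
```

```bash
python3 - <<'E'
from h import *
d=dict(np.load('w8.npz'));print(onplane(d,[(320,46),(319,200)],.026).mean(0))
s=env.state();print(s['q'],s['eef_pos'],s['opening'],s['grip_force'],to(.475,.1565,.2))
E
```

```text
[ 0.46958089 -0.15675407  0.026     ]
[-5.48790234e-01  1.89136186e-01  1.72072601e+00  3.53310159e-05
  1.21727460e+00  1.31171016e+00] [ 0.47330892 -0.159517    0.20797602] 0.030767024545705495 40.383278131484985 [-0.444 -1.517  0.028]
```

Emit:
play_rows(deltas="1 -0.05 -0.806 0 0;1 -0.05 -0.806 0 0;1 -0.05 -0.806 0 0;1 -0.05 -0.806 0 0;1 -0.05 -0.806 0 0")

```text
time_s: 19.1
eef_pos: [0.5063, 0.0059, 0.1997]
tcp_rot: [0.99, -0.142, 0.0, -0.002]
force: [-0.6, -0.5, -0.4]
opening: 0.0307
grip_force: 40.5
```

Emit:
play_rows(deltas="1 -0.05 -0.806 0 -0.197;1 -0.05 -0.806 0 -0.197;1 -0.05 -0.806 0 -0.197;1 -0.05 -0.806 0 -0.197;1 -0.05 -0.806 0 -0.197")

```text
time_s: 19.52
eef_pos: [0.5431, 0.1629, 0.1995]
tcp_rot: [1.0, 0.012, 0.0, -0.002]
force: [1.2, 0.1, -0.1]
opening: 0.0305
grip_force: 40.6
```

Emit:
play_rows(deltas="1 0 0 0 0;1 0 0 0 0")

```text
time_s: 19.68
eef_pos: [0.5421, 0.1568, 0.1992]
tcp_rot: [1.0, 0.01, -0.001, 0.0]
force: [0.5, -0.4, -2.0]
opening: 0.0311
grip_force: 40.6
```

```bash
python3 - <<'E'
from h import *
s=env.state();r=R.from_quat(s['tcp_rot']).as_matrix()
print(s['eef_pos'],np.arctan2(r[1,0],r[0,0]),s['time_s'],to(.5444,.1565,.07))
E
```

```text
[0.54212193 0.15676254 0.19924799] 0.020174848784856314 19.6833 [0.012 0.001 0.646]
```

Emit:
play_rows(deltas="1 0.012 0.001 0.15 0;1 0.012 0.001 0.3 0;1 0.012 0.001 0.45 0;1 0.012 0.001 0.6 0;1 0.012 0.001 0.64 0")

```text
time_s: 20.1
eef_pos: [0.5417, 0.1547, 0.0675]
tcp_rot: [1.0, 0.008, -0.004, 0.001]
force: [-1.3, 0.2, -2.6]
opening: 0.0308
grip_force: 40.5
```

Emit:
play_rows(deltas="1 0 0 0.02 0;1 0 0 0.04 0;1 0 0 0.04 0")

```text
time_s: 20.35
eef_pos: [0.5458, 0.1565, 0.0647]
tcp_rot: [1.0, 0.009, 0.001, -0.0]
force: [-0.3, -0.4, -0.0]
opening: 0.0306
grip_force: 40.6
```

Emit:
play_rows(deltas="1 0 0 0.01 0;1 0 0 0.01 0;1 0 0 0.01 0")

```text
time_s: 20.6
eef_pos: [0.5456, 0.1572, 0.0629]
tcp_rot: [1.0, 0.01, 0.001, -0.0]
force: [-0.1, 0.1, -1.1]
opening: 0.0309
grip_force: 40.6
```

Emit:
play_rows(deltas="1 -0.005 0.003 0.01 0;1 -0.005 0.003 0.02 0;1 -0.005 0.003 0.02 0")

```text
time_s: 20.85
eef_pos: [0.5436, 0.1566, 0.0576]
tcp_rot: [1.0, 0.01, -0.0, 0.0]
force: [-0.1, 0.4, -1.4]
opening: 0.0306
grip_force: 40.6
```

Emit:
play_rows(deltas="1 0 0 0.003 0;1 0 0 0.003 0")

```text
time_s: 21.02
eef_pos: [0.5439, 0.1566, 0.0571]
tcp_rot: [1.0, 0.01, -0.0, 0.0]
force: [0.8, -0.1, -1.9]
opening: 0.0304
grip_force: 40.6
```

Emit:
play_rows(deltas="1 0 0 0.003 0;1 0 0 0.003 0")

```text
time_s: 21.18
eef_pos: [0.5441, 0.1566, 0.0569]
tcp_rot: [1.0, 0.01, 0.0, -0.0]
force: [-0.5, 0.3, 2.8]
opening: 0.0307
grip_force: 40.9
```

Emit:
play_rows(deltas="0.1 0 0 0 0;0 0 0 0 0;-0.2 0 0 0 0;-0.3 0 0 0 0;-0.3 0 0 0 0")

```text
time_s: 21.6
eef_pos: [0.544, 0.1565, 0.0566]
tcp_rot: [1.0, 0.01, 0.0, -0.0]
force: [-0.5, 0.3, -0.3]
opening: 0.0555
grip_force: 0.0
```

Emit:
play_rows(deltas="-0.3 0 0 -0.05 0;-0.3 0 0 -0.2 0;-0.3 0 0 -0.4 0;-0.3 0 0 -0.6 0;-0.3 0 0 -0.8 0")

```text
time_s: 22.02
eef_pos: [0.5435, 0.1565, 0.219]
tcp_rot: [1.0, 0.01, -0.0, -0.0]
force: [0.2, 0.0, -0.2]
opening: 0.0554
grip_force: 0.0
```

Emit:
play_rows(deltas="-0.3 -0.4 0 0 0;-0.3 -0.4 0 0 0;-0.3 -0.4 0 0 0;-0.3 -0.4 0 0 0")

```text
time_s: 22.35
eef_pos: [0.4617, 0.1551, 0.2174]
tcp_rot: [1.0, 0.01, 0.0, -0.0]
force: [1.1, 0.6, 0.0]
opening: 0.0554
grip_force: 0.0
```

```bash
python3 - <<'E'
from h import *
d=shot('wrist','w9')
s=env.state();print(s['eef_pos'],s['time_s'])
P,u,v=cloud(d);m=(abs(P[:,0]-.545)<.06)&(abs(P[:,1]-.156)<.012);print(np.percentile(P[m,2],[5,50,95]))
E
```

```text
[0.46369113 0.15507453 0.21766   ] 22.4
[0.05047042 0.05163401 0.05283534]
```

View pics/w9.png

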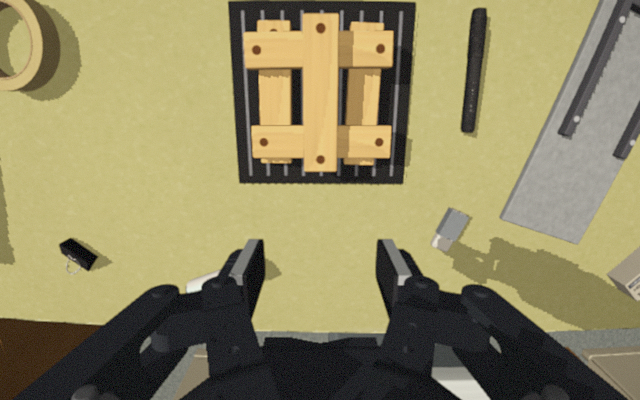

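The tower is finished. The top slat runs through the middle, plugs at (320,28) and (320,159), and lies level at about 52 mm. The robot is clear, so I hand it in.

```bash
python3 -c "
from workcell import env
print(env.close_job())"
```

```text
the job is handed in; nothing more can be done
None
```

The job is handed in: both tray slats were drawn out and laid gently, finishing the crosswise tower in about 22 s of the 61 s, and the other slats and things looked unmoved in the last wrist view.

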